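# Hold the red colour standard against the colour meter's port

### The job

Check the bench colour meter with its red standard: lift the red standard off the grey rest, stand it upright on the meter's sample shelf a little short of the port with its red tile facing the port, slide it sideways up to the side stop, then with one diagonal push press it flat against the port plate and down onto the shelf together, firmly but without banging the tile (about a kilo of hand pressure each way). Finish while still holding it pressed there for the reading: do not let go or back off. Leave the other standards and everything else on the bench where they are.

Things in the scene. Friction and masses are not known exactly. Their poses are not given: they have to be found in the camera images.
- red_standard: The red colour standard: an upright black holder block 56 mm wide (its x) x 36 mm deep (its y) x 72 mm tall (its z), with a red ceramic tile (48 x 48 mm, centred, flush) on its +y face and a red top 8 mm thick; all other faces black. Mass about 0.3 kg. Origin: centre of its underside. Starts standing on the grey rest. The 56 mm sides (+x and -x faces) are free to grip from above.
- red_face (a point): Centre of the red tile's surface: on the holder's +y face, 36 mm above the underside. Axes as the red standard's.
- meter: Bench colour meter, fixed: white housing 250 wide x 290 deep x 170 mm tall and, 90 mm out in front of it, a dark nose 124 mm wide, 116 mm tall, that carries the port plate. Origin on the bench below the port, in the plane of the port plate's face. z up; -y points straight out of the port (the standard stands there); x runs along the port plate. The housing begins at y = +90 mm.
- port_plate: Aluminium plate on the meter's nose, 110 mm wide x 84 mm tall, upright, rigid; its flat outer face looks to -y. Origin: middle of the lower edge of that face, level with the shelf top. Axes as the meter's.
- port (a point): Centre of the round measuring port (25 mm hole in a black ring) in the face of the port plate, 36 mm above the shelf. Axes as the meter's.
- shelf: Sample shelf, a rigid polished aluminium plate (slippery, friction about 0.2, as are the stop and the port plate) fixed under the port plate: top face 30 mm above the bench, 150 mm wide (x) and reaching 82 mm out (-y) from the port plate's face. Origin: on its top face, at the port plate, below the port. Axes as the meter's.
- side_stop: Dark steel stop bar fixed on the shelf at the +x side of the port: 10 mm thick (x), 56 mm long (y, parallel to the shelf's depth), 12 mm tall. Origin: on the shelf top, at the middle of its inner face (the face that looks to -x), 28 mm from the port's centre line, so a standard that touches it is centred on the port.
- rest: Grey plastic board, fixed, 110 (x) x 290 (y) x 10 mm, on which the four standards stand in a row along its y, 70 mm apart, all tiles looking roughly to its +y. Origin: centre of its underside, on the bench; its top is 10 mm above the bench.
- green_standard: The green colour standard, same black holder with a green tile and green top (56 x 36 x 72 mm, origin at the centre of its underside). Not to be disturbed.
- white_standard: The white colour standard, same black holder with a white tile and white top (56 x 36 x 72 mm, origin at the centre of its underside). Not to be disturbed.
- grey_standard: The grey colour standard, same black holder with a grey tile and grey top (56 x 36 x 72 mm, origin at the centre of its underside). Not to be disturbed.
- petri_dishes: Two stacked clear petri dishes, 91 mm across, 28 mm tall, loose; origin under their centre. Not to be disturbed.
- sample_jar: White sample jar with an orange screw cap, 44 mm across, 55 mm tall, loose; origin under its centre. Not to be disturbed.
- forceps: Steel forceps, 130 mm long, 7 mm thick, loose; origin under their middle. Not to be disturbed.

How it is judged (in metres and radians):
On the way:
1. the red standard stands upright on the sample shelf, still short of the port plate (2 mm or more) (z of red_standard in the frame of shelf between -0.003 and 0.003 m and angle between red_standard's own z axis and vertical below 0.06 rad and contact force between red_standard and shelf above 0.5 N and y of red_face in the frame of port between -0.05 and -0.002 m and x of red_face in the frame of port between -0.06 and 0.05 m and angle between the y axis of red_standard and the y axis of port_plate, either way round below 0.2 rad), for 0.2 s.
At the end, for the whole second after the job is handed in: Still held: red standard upright on the shelf (3 mm), tile to the port, square to the port plate (0.05 rad) and within 2.5 mm of it, within 3.5 mm of the side stop, pressing the plate with 3 to 40 N and the shelf with 6.5 to 45 N (weight included), at rest; the other standards stand (z of red_standard in the frame of shelf between -0.003 and 0.003 m and angle between red_standard's own z axis and vertical below 0.06 rad and angle between the y axis of red_standard and the y axis of port_plate, either way round below 0.05 rad and distance between red_face and port below 0.006 m and x of red_face in the frame of port above -0.0035 m and y of red_face in the frame of port above -0.0025 m and contact force between red_standard and port_plate between 3 and 40 N and contact force between red_standard and shelf between 6.5 and 45 N and contact force between the fingers and red_standard above 2 N and linear speed of red_standard below 0.01 m/s and angle between each of green_standard, white_standard, grey_standard's own z axis and vertical below 0.2 rad); the arm keeps its last pose, push and grip.
It fails at once if the tile is banged against the port plate (meets it faster than 0.1 m/s) (contact force between red_standard and port_plate above 1 N and linear speed of red_standard above 0.1 m/s).
It fails at once if another standard or anything else loose on the bench is moved by more than 15 mm or tipped (distance of any of green_standard, white_standard, grey_standard, petri_dishes, sample_jar, forceps from where it was at the start of the episode above 0.015 m or angle between any of green_standard, white_standard, grey_standard's own z axis and vertical above 0.3 rad).
It also fails if it takes over 58 s, if anything falls off the work surface, if the arm or the gripper's body presses on something with over 40 N, if the wrist force passes 120 N, or if a joint passes its speed limit or range.

### The arm

A 6-joint arm with a two-finger parallel gripper is mounted at the origin on the work surface. World frame = base frame: x ahead of the robot, y to its left, z up, the work surface at z = 0. Lengths are in mm, angles in rad, forces in N, time in s.
With the tool pointing down it reaches from about 350 to 975 mm from the base axis. Payload 7.1 kg.
Tool frame: the origin (TCP) lies between the finger pads; the fingertips stand 17 mm ahead of it and the grasp point (between the pads) lies 2 mm behind it; z points along the fingers, y is the line along which they close (so a half turn about z gives the same grasp; the last joint's range is limited). The gripper opens to 88 mm and grips with 3 to 60 N. Pads are 20 mm wide; open, the fingers measure 115 mm over their backs; the gripper's body (75 mm by 178 mm) begins 61 mm behind the grasp point.
Start: joints at [-0.019, 0.423, 1.63, -0, 1.089, -0.019], TCP at [624.984, 0.026, 239.675] pointing down, gripper open.
Joint ranges: [-3, 3], [-0.9, 2.11], [0.09, 2.58], [-1.31, 4.45], [0.11, 2.69], [-2.54, 2.54]. Speed limits (rad/s): [2.39, 2.39, 3.01, 3.14, 3.14, 3.14].

### API

Orientations are given as a rotation vector (axis times angle).
In Python, from workcell import ctrl gives the robot as it stands.
- The arm moves only by the tool shift_gripper, called after "Emit:" as name([rows], argument=value, ...), one row to a line, values as JSON. Schema: {"type":"object","properties":{"deltas":{"type":"array","items":{"type":"object","properties":{"xyz":{"type":"array","items":{"type":"number"},"minItems":3,"maxItems":3},"rot":{"type":"array","items":{"type":"number"},"minItems":3,"maxItems":3}},"additionalProperties":false},"minItems":1,"maxItems":5},"finger_gap":{"type":"number"},"only":{"type":"string"},"quiet":{"type":"boolean"},"lines":{"type":"string"}},"required":["deltas"],"additionalProperties":false}. deltas is a list of rows, 1 to 5 of them, each an object with the fields xyz (a list: dx, dy, dz in units of 25 mm), rot (a list: a rotation vector rx, ry, rz in units of 0.2 rad); a field left out counts as zero; each row shifts and turns the commanded pose from where the row before left it, along the tool's axes as they then stand; what a row does not reach is not made up. A row lasts 1/12 s, in which the tool goes at most 41.7 mm and 0.125 rad, less where a joint would pass 70% of its speed; a pose out of reach is approached as far as the arm can. finger_gap is the finger opening in mm, set as the call begins (left out keeps the last). The fingers move at their own pace and stop on an object; the grip force is fixed at half the most. Time passes only in rows, so rows that do not move let the fingers close. The tool returns the time, the measured TCP pose, the force, the opening and the grip force at its end. only (a regular expression) keeps the lines of the reply that match it, lines (a string "A,B") keeps lines A to B, and quiet returns only ok. Input that does not fit is refused with a message, and nothing moves.
- ctrl.get_obs(): the state, without advancing time (a new reading comes with each control period).
- ctrl.get_image(name): name is "scene" or "side" or "wrist"; returns a dict with "img" (480x640x3 uint8, red, green, blue), "fx", "fy", "cx", "cy" (pixels), "k1" (the pictures are not rectified: a ray, as slopes to the right and down, at radius r is drawn at 1 + k1 r^2 times it, then the intrinsics apply), "R" (3x3) and "t" (3): a world point X has camera coordinates R X + t. Camera axes: x right, y down, z forward; pixel columns grow to the right and rows downward; lengths in mm; the calibration is good to about 2 mm. A picture is of the moment at which its call begins. There is no depth.
- ctrl.close_job(): hands the job in; it is judged then, once.
The state is a dict: "t": time; "qpos": joint angles; "qvel": joint speeds; "joint_torque": joint torques, N m; "ee_pos": TCP position; "orientation": TCP orientation; "ft_force": force on the tool from outside, world axes, zero at the start; "moment": the same for the moment, N m; "width": finger opening in mm; "grasp_force": force on a finger pad.
Only numpy, scipy, OpenCV 4.12 (cv2) and the standard library are available. Lean on these libraries where they do the work, as an engineer would, in place of code of your own. Each camera call takes 0.05 s, during which the arm holds its last target. There are 200 camera calls.

## Working session

There is one attempt and no reset: what is moved stays moved. The work goes in short steps, Python scripts to look and compute and a tool call to move; the robot and the scene stay as the last step left them, time stands still between calls to the robot, and variables do not carry over. Pictures are saved under pics/ and viewed, at most 10 in all, crops included, and the job is handed in when it is done.

```bash
ls; mkdir -p pics; python3 - <<'E'
from workcell import ctrl
import cv2
for n in ("scene","side"):
    d=ctrl.get_image(n); cv2.imwrite(f"pics/{n}0.png",d["img"][:,:,::-1])
    print(n,{k:d[k] for k in d if k!="img"})
o=ctrl.get_obs(); print(o)
E
```

```text
pics
workcell.py
scene {'fx': 473.33435926290906, 'fy': 473.33435926290906, 'cx': 311.2292206155852, 'cy': 232.53958482207642, 'k1': -0.007818611983442903, 'R': array([[ 0.48503738,  0.87441299,  0.01185997],
       [ 0.65535658, -0.35448029, -0.66697187],
       [-0.57900475,  0.3312788 , -0.7449885 ]]), 't': array([-132.6205919 , -359.65249493, 1255.88170243])}
side {'fx': 501.58744866073664, 'fy': 501.58744866073664, 'cx': 320.2100213982619, 'cy': 243.22844426449288, 'k1': -0.10959495961168421, 'R': array([[ 0.95157105, -0.30736283,  0.00637399],
       [-0.22914892, -0.72294378, -0.65179987],
       [ 0.20494709,  0.61877329, -0.75836423]]), 't': array([-548.83463599,   79.32211604, 1002.31640891])}
{'t': 0.1, 'qpos': array([-1.90196840e-02,  4.23732828e-01,  1.63061114e+00,  5.97264620e-06,
        1.08860963e+00, -1.89974940e-02]), 'qvel': array([ 0.00047848, -0.0017574 , -0.0022455 ,  0.00233097,  0.00101941,
        0.00032198]), 'joint_torque': array([ 6.49496542e-04, -5.45618248e+01, -2.74323839e+01,  6.46709581e-02,
        1.88581715e-02,  1.54216096e-06]), 'ee_pos': array([6.24517943e+02, 2.41351104e-02, 2.39000102e+02]), 'orientation': array([-2.22077306e+00, -2.22071762e+00,  1.47618291e-03]), 'ft_force': array([-0.38766099,  0.19632013,  0.45824943]), 'moment': array([ 0.01354191, -0.00041097,  0.00098453]), 'grasp_force': 0.0, 'width': 88.04747419089956}
```

View pics/scene0.png

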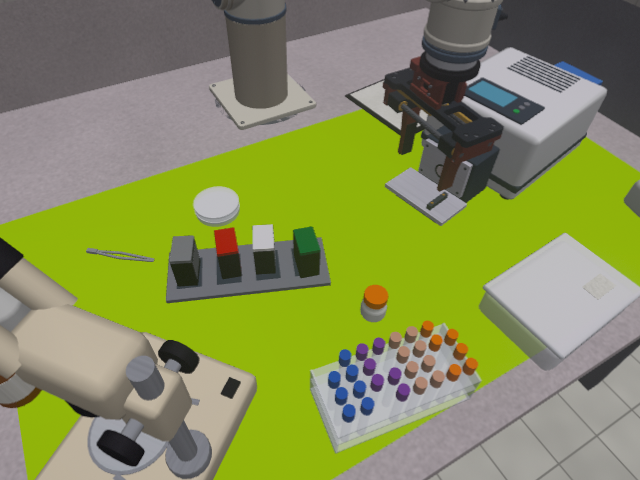

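View pics/side0.png

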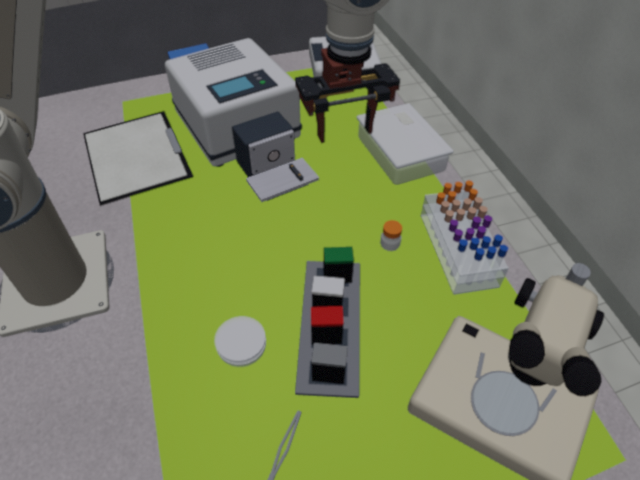

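The scene view has the red standard at about (227,240), the meter port at (455,175) and the shelf at (425,195). In the side view the red top is at (327,317), the port at (273,156) and the stop at (297,172). Next I measure the red top and crop the meter.

```bash
cat > h.py <<'E'
import numpy as np, cv2
from workcell import ctrl
def rays(d,px):
    px=np.atleast_2d(np.float64(px)); u=(px-[d["cx"],d["cy"]])/[d["fx"],d["fy"]]
    v=u.copy()
    for _ in range(10): v=u/(1+d["k1"]*(v**2).sum(1,keepdims=True))
    c=np.c_[v,np.ones(len(v))]; return -d["R"].T@d["t"], c@d["R"]
def plane(d,px,z):
    C,r=rays(d,px); return C+r*((z-C[2])/r[:,2])[:,None]
def tri(d1,p1,d2,p2):
    C1,a=rays(d1,p1);C2,b=rays(d2,p2);a=a[0];b=b[0]
    s=np.linalg.lstsq(np.c_[a,-b],C2-C1,rcond=None)[0]
    P,Q=C1+a*s[0],C2+b*s[1]; return (P+Q)/2,np.linalg.norm(P-Q)
E
python3 - <<'E'
from h import *
np.set_printoptions(precision=1,suppress=True)
D={n:ctrl.get_image(n) for n in("scene","side","wrist")}
cv2.imwrite("pics/w0.png",D["wrist"]["img"][:,:,::-1])
for n,(x,y) in {"scene":(200,220),"side":(295,290)}.items():
    im=D[n]["img"].astype(int)
    m=((im[...,0]>110)&(im[...,1]<70)&(im[...,2]<70)); m[:y]=0;m[y+60:]=0;m[:,:x]=0;m[:,x+60:]=0
    p=np.argwhere(m)[:,::-1]; print(n,len(p),im[m].mean(0),im[m].min(0)); 
    P=plane(D[n],p,82)[:,:2]; r=cv2.minAreaRect(P.astype(np.float32)); print(r)
    print(cv2.boxPoints(r), P.mean(0))
a=cv2.resize(D["scene"]["img"][130:230,375:508],None,fx=6,fy=6,interpolation=cv2.INTER_CUBIC)
b=cv2.resize(D["side"]["img"][105:205,215:348],None,fx=6,fy=6,interpolation=cv2.INTER_CUBIC)
cv2.imwrite("pics/ma.png",a[:,:,::-1]);cv2.imwrite("pics/mb.png",b[:,:,::-1])
E
```

```text
scene 492 [161.   37.5  18.3] [118  30  11]
((496.0194091796875, -292.1488952636719), (35.76109313964844, 57.68544006347656), 73.12065887451172)
[[ 463.2 -300.9]
 [ 518.4 -317.6]
 [ 528.8 -283.4]
 [ 473.6 -266.7]] [ 495.3 -292.5]
side 555 [141.6  24.6  25.5] [111  13  13]
((493.41656494140625, -292.2361755371094), (34.44144058227539, 53.98158264160156), 72.33833312988281)
[[ 462.5 -300.5]
 [ 513.9 -316.8]
 [ 524.4 -284. ]
 [ 472.9 -267.6]] [ 493.1 -291.6]
```

View pics/mb.png

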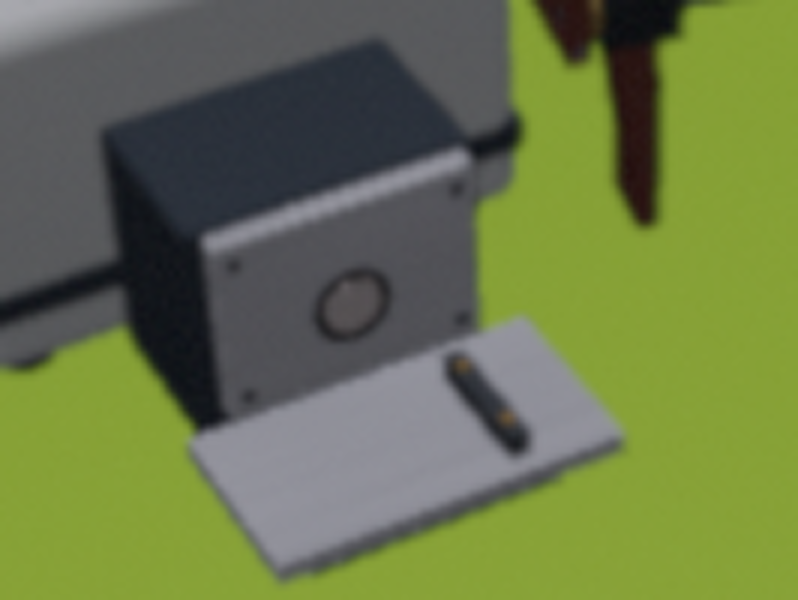

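View pics/ma.png

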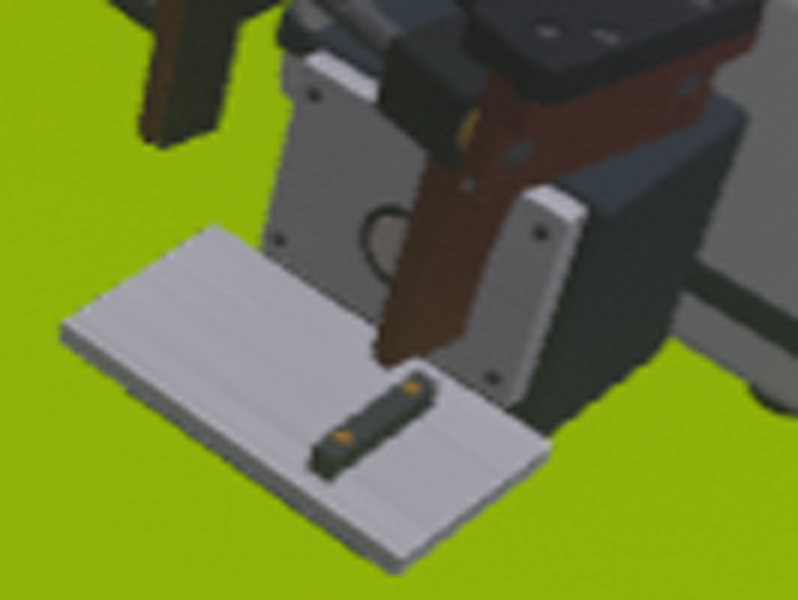

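Both crops show the shelf's four top corners, and the side crop shows the port ring (353,303). From these I compute the shelf pose.

```bash
python3 - <<'E'
from h import *
np.set_printoptions(precision=1,suppress=True)
D={n:ctrl.get_image(n) for n in("scene","side")}
f=lambda c,o:(np.array(c)+.5)/6-.5+o
A=f([(212,226),(548,445),(402,562),(62,328)],(375,130)) # BL BR FR FL
B=f([(193,443),(525,318),(624,436),(281,570)],(215,105))
M=np.array([[-75,0],[75,0],[75,-82],[-75,-82]],float)
def fit(P):
    m,p=M.mean(0),P.mean(0);H=(M-m).T@(P-p);a=np.arctan2(H[0,1]-H[1,0],H[0,0]+H[1,1])
    R=np.array([[np.cos(a),-np.sin(a)],[np.sin(a),np.cos(a)]]);return p-R@m,a,(P-p)-(M-m)@R.T
for n,p in(("scene",A),("side",B)):
    P=plane(D[n],p,30)[:,:2]; print(n,P.tolist(),[np.linalg.norm(P[i]-P[i-1]) for i in range(4)]); o,a,r=fit(P);print("origin",o,"yaw",a,"res",r.tolist())
T=[tri(D["scene"],a,D["side"],b) for a,b in zip(A,B)]
print(T); o,a,r=fit(np.array([t[0][:2] for t in T]));print(o,a)
C,r=rays(D["side"],f([(353,303)],(215,105)));print("port@66",plane(D["side"],f([(353,303)],(215,105)),66))
# other standards' tops and loose items via rough points
for n,l in(("scene",[(375,297)]),("side",[(392,229)])): print("jar",plane(D[n],l,55))
E
```

```text
scene [[444.2057027874482, 149.59234870254352], [588.7471675392786, 181.02163497382855], [607.5275500638425, 102.88489679247834], [463.3971786909028, 70.25045565943702]] [np.float64(81.62995001233695), np.float64(147.91901523511783), np.float64(80.36200981427613), np.float64(147.7787897506521)]
origin [516.9 165.9] yaw 0.22258560638332603 res [[0.4368871890678463, 0.2229007712952331], [-1.3211378503412448, -1.4606395782778065], [-0.6424338785131738, 0.3796766595829091], [1.526684539786686, 0.8580621473996644]]
side [[445.26653378523827, 150.44855938944545], [589.5719541368023, 183.47628307747186], [606.0015545634601, 103.47571665378769], [461.52301242544894, 71.29829527922948]] [np.float64(80.80245916119489), np.float64(148.0367686585134), np.float64(81.67020508294281), np.float64(148.01836232252046)]
origin [516.7 167.2] yaw 0.21756669980064705 res [[1.7577158420396017, -0.5705283106069956], [-0.40070048740983566, 0.07904619193634943], [-1.6711549488161381, 0.14537715387289296], [0.3141395941862015, 0.3461049647977532]]
[(array([445.1, 148.8,  31.2]), np.float64(0.3909725819592688)), (array([589.1, 180.8,  31.3]), np.float64(1.4991389557958898)), (array([606.5, 104.4,  28.6]), np.float64(0.7127345335901847)), (array([461.8,  72. ,  28.6]), np.float64(1.0961861281226966))]
[516.7 166.5] 0.21951617744731033
port@66 [[516.8 170.5  66. ]]
jar [[ 700.5 -119.    55. ]]
jar [[ 693.1 -119.1   55. ]]
```
View pics/w0.png

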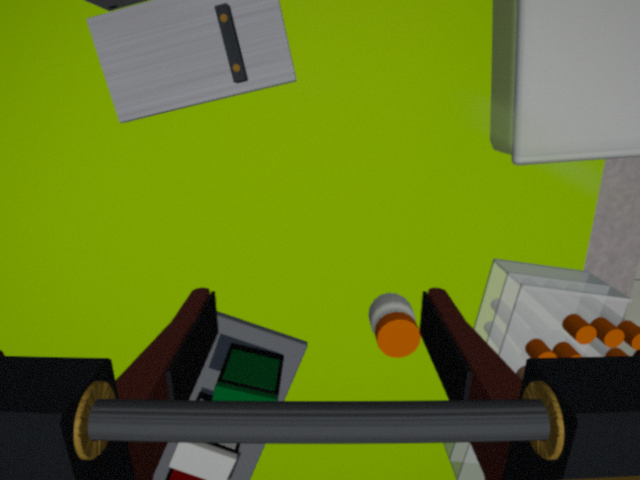

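The wrist view shows the shelf (200,50) and the rest at lower left, which fits the measurements: red at about (494.5,-292), yaw -0.31, and shelf origin (516.8,166.6), yaw 0.22. Now I move above red.

Careful with the scale: shifts go in units of 25 mm and turns go in units of 0.2 rad. That gives: -36.5 mm is -1.46, -16.3 mm is -0.652.

Emit:
shift_gripper([
  {"xyz":[-1.46,-0.652,0]},
  {"xyz":[-1.46,-0.652,0]},
  {"xyz":[-1.46,-0.652,0]},
  {"xyz":[-1.46,-0.652,0]},
  {"xyz":[-1.46,-0.652,0]},
], finger_gap=88)

```text
t: 0.77
ee_pos: [542.5, -183.8, 239.8]
orientation: [2.221, 2.222, 0.0]
ft_force: [-0.0, 0.7, -0.2]
width: 87.4
grasp_force: 0.0
```

Emit:
shift_gripper([
  {"xyz":[-1.46,-0.652,0]},
  {"xyz":[-1.46,-0.652,0]},
  {"xyz":[-1.46,-0.652,0]},
  {"rot":[0,0,0.55]},
  {"rot":[0,0,0.5]},
])

```text
t: 1.18
ee_pos: [493.4, -294.3, 239.7]
orientation: [2.451, 1.965, -0.0]
ft_force: [0.7, 0.9, -0.6]
width: 88.0
grasp_force: 0.0
```

Emit:
shift_gripper([
  {"rot":[0,0,0.5]},
  {},
  {},
])

```text
t: 1.43
ee_pos: [494.5, -292.0, 239.7]
orientation: [-2.535, -1.855, -0.0]
ft_force: [0.0, 0.6, 1.5]
width: 87.8
grasp_force: 0.0
```

```bash
python3 - <<'E'
from h import *
np.set_printoptions(precision=2,suppress=True)
D=ctrl.get_image("wrist");cv2.imwrite("pics/w1.png",D["img"][:,:,::-1])
im=D["img"].astype(int);m=((im[...,0]>90)&(im[...,1]<60)&(im[...,2]<60))
n,l,s,c=cv2.connectedComponentsWithStats(m.astype(np.uint8));print(s[1:][s[1:,4]>200])
E
```

```text
[[ 279  199   76   49 3440]]
```

View pics/w1.png

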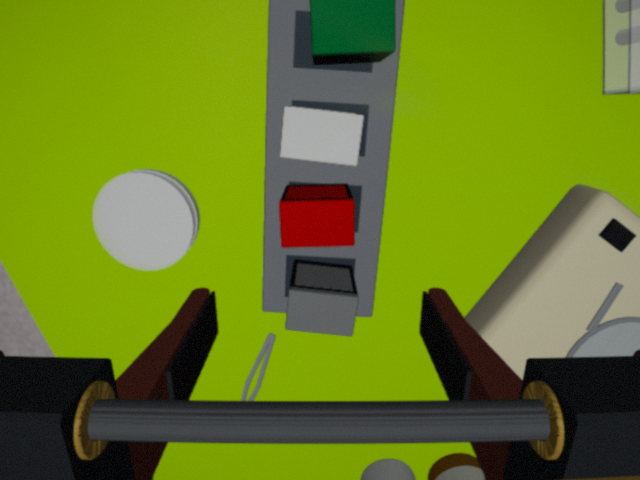

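The wrist view shows the red top at (317,217), with the dark-red tile face on its upper (+y) side. The petri dish is clear at (148,220).

```bash
python3 - <<'E'
from h import *
np.set_printoptions(precision=2,suppress=True)
D=ctrl.get_image("wrist");im=D["img"].astype(int)
print(im[192,300:340:8],im[220,317])
m=((im[...,0]>150)&(im[...,1]<60)&(im[...,2]<60));m[:150]=0;m[260:]=0
P=plane(D,np.argwhere(m)[:,::-1],82)[:,:2].astype(np.float32)
r=cv2.minAreaRect(P);print(r,P.mean(0)); print(cv2.boxPoints(r))
for n,c in(("top",(0,0)),):
    o=ctrl.get_obs();print(o["ee_pos"])
E
```

```text
[[83  0  5]
 [84  2  6]
 [84  0  0]
 [84  3  0]
 [82  0  0]] [149   0   0]
((493.531005859375, -290.8102722167969), (31.368711471557617, 51.491188049316406), 75.93157958984375) [ 488.46 -285.26]
[[ 464.75 -299.77]
 [ 514.69 -312.28]
 [ 522.32 -281.85]
 [ 472.37 -269.34]]
[ 494.66 -291.8   239.69]
```

```bash
python3 - <<'E'
from h import *
np.set_printoptions(precision=2,suppress=True)
D=ctrl.get_image("wrist");im=D["img"].astype(int)
m=((im[...,0]>110)&(im[...,1]<60)&(im[...,2]<60));m[:150]=0;m[260:]=0
P=plane(D,np.argwhere(m)[:,::-1],82)[:,:2].astype(np.float32)
r=cv2.minAreaRect(P);print(r,P.mean(0)); print(cv2.boxPoints(r))
E
```

```text
((492.87841796875, -291.5596008300781), (35.65259552001953, 54.924285888671875), 73.85822296142578) [ 493.07 -291.36]
[[ 461.54 -301.05]
 [ 514.3  -316.32]
 [ 524.21 -282.07]
 [ 471.45 -266.8 ]]
```

In the tool's units: 40 mm is 1.6, -1 mm is -0.04, -0.015 rad is -0.075.

Emit:
shift_gripper([
  {"xyz":[0,-0.04,1.6],"rot":[0,0,-0.075]},
  {"xyz":[0,0,1.6]},
  {"xyz":[0,0,1.52]},
  {"xyz":[0,0,1.4]},
  {"xyz":[0,0,1]},
], finger_gap=88)

```text
t: 2.0
ee_pos: [492.6, -290.7, 58.8]
orientation: [-2.52, -1.872, 0.002]
ft_force: [0.3, 0.3, 0.4]
width: 87.7
grasp_force: 0.0
```

Emit:
shift_gripper([
  {"xyz":[0,0,0.46]},
  {},
  {},
])

```text
t: 2.25
ee_pos: [494.0, -291.7, 50.4]
orientation: [-2.523, -1.872, 0.0]
ft_force: [0.8, 0.1, 0.2]
width: 87.8
grasp_force: 0.0
```

Emit:
shift_gripper([
  {},
  {},
  {},
  {},
  {},
], finger_gap=40)

```text
t: 2.67
ee_pos: [494.0, -291.9, 51.0]
orientation: [2.523, 1.87, 0.001]
ft_force: [-0.9, 0.1, -0.9]
width: 58.3
grasp_force: 0.0
```

Emit:
shift_gripper([
  {},
  {},
  {},
  {},
  {},
])

```text
t: 3.08
ee_pos: [493.8, -291.8, 50.9]
orientation: [2.523, 1.871, 0.0]
ft_force: [-1.6, -0.0, 6.0]
width: 55.8
grasp_force: 30.0
```

In the tool's units: -35 mm is -1.4, -30 mm is -1.2.

Emit:
shift_gripper([
  {"xyz":[0,0,-0.4]},
  {"xyz":[0,0,-1]},
  {"xyz":[0,0,-1.4]},
  {"xyz":[0,0,-1.2]},
  {"xyz":[0,0,-0.8]},
])

```text
t: 3.5
ee_pos: [494.2, -292.0, 173.2]
orientation: [2.522, 1.869, 0.001]
ft_force: [1.1, -0.2, -3.0]
width: 55.9
grasp_force: 29.9
```

Emit:
shift_gripper([
  {"rot":[0,0,-0.515]},
  {"rot":[0,0,-0.515]},
  {"rot":[0,0,-0.515]},
  {"rot":[0,0,-0.515]},
  {"rot":[0,0,-0.515]},
])

```text
t: 3.92
ee_pos: [493.2, -291.4, 170.4]
orientation: [-1.958, -2.456, 0.0]
ft_force: [0.1, 0.1, -3.5]
width: 55.4
grasp_force: 29.9
```

Emit:
shift_gripper([
  {"xyz":[0.6,0.16,0]},
  {"xyz":[1.2,0.36,0]},
  {"xyz":[1.44,0.4,0]},
  {"xyz":[1.44,0.4,0]},
  {"xyz":[1.44,0.4,0]},
])

```text
t: 4.33
ee_pos: [501.3, -130.8, 170.2]
orientation: [-1.968, -2.448, 0.0]
ft_force: [0.1, -0.1, -2.8]
width: 55.7
grasp_force: 29.9
```

Emit:
shift_gripper([
  {"xyz":[1.44,0.4,0]},
  {"xyz":[1.44,0.4,0]},
  {"xyz":[1.44,0.4,0]},
  {"xyz":[1.44,0.36,0]},
  {"xyz":[1.44,0.36,0]},
])

```text
t: 4.75
ee_pos: [508.7, 55.6, 170.4]
orientation: [-1.967, -2.449, 0.0]
ft_force: [0.4, 0.1, -2.8]
width: 55.9
grasp_force: 29.9
```

Emit:
shift_gripper([
  {"xyz":[1.28,0.36,0]},
  {"xyz":[1.04,0.28,0]},
  {"xyz":[0.628,0.132,0]},
  {},
  {},
])

```text
t: 5.17
ee_pos: [511.6, 130.4, 170.2]
orientation: [-1.963, -2.452, 0.001]
ft_force: [-0.2, -0.6, -3.8]
width: 55.9
grasp_force: 29.9
```

```bash
python3 - <<'E'
from h import *
np.set_printoptions(precision=2,suppress=True)
a=[]
for n in("scene","side","wrist"):
    D=ctrl.get_image(n)
    if n!="scene":a.append(D["img"])
o=ctrl.get_obs();print(o["ee_pos"],o["orientation"],o["ft_force"],o["t"])
cv2.imwrite("pics/c.png",cv2.resize(np.hstack([a[0][80:300,160:420],a[1][::2,::2][:220]]),None,fx=1.35,fy=1.35)[:,:,::-1])
E
```

```text
[512.08 128.61 170.17] [-1.97 -2.45  0.  ] [-0.24 -0.48 -2.43] 5.3167
```

View pics/c.png

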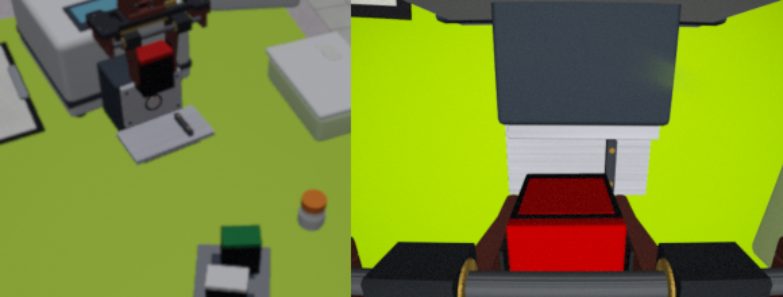

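The wrist view shows red held square with its tile facing the port, and the plate edge and side stop visible ahead. I measure the plate and stop from this view, relative to the tool.

```bash
python3 - <<'E'
from h import *
np.set_printoptions(precision=3,suppress=True)
D=ctrl.get_image("wrist");im=D["img"].astype(int);g=im.mean(2)
cols=np.arange(260,480,4)  # nose/plate boundary: strongest rise from dark to bright
row=np.array([150+np.argmax(np.diff(cv2.GaussianBlur(g[150:230,c].reshape(-1,1),(1,5),0)[:,0])) for c in cols])
k=np.polyfit(cols,row,1); print("row",row, k)
P=plane(D,np.c_[cols,row+.5],116)[:,:2]
q=np.polyfit(P[:,0],P[:,1],1);print("nose/plate edge yaw",np.arctan(q[0]),"y at x=512",np.polyval(q,512))
# red top front edge yaw in hand
m=((im[...,0]>110)&(im[...,1]<60)&(im[...,2]<60));ys,xs=np.where(m);print("red",xs.min(),xs.max(),ys.min(),ys.max())
z=170.2-50.4+82-10+10
e=[];
for c in range(320,470,6):
    r=np.where(m[:,c])[0]; r=r[r>225]
    if len(r): e.append((c,r[0]))
print(e[::4])
d=(g<90);d[:225]=0;d[315:]=0;d[:,:400]=0;d[:,450:]=0   # stop
ys,xs=np.where(d);print("stop",xs.min(),xs.max(),ys.min(),ys.max())
for y in range(230,280,8): print(y,g[y,405:450:3].astype(int))
cv2.imwrite("pics/w2.png",cv2.resize(D["img"][190:330,220:480],None,fx=3,fy=3,interpolation=2)[:,:,::-1])
E
```

```text
row [183 183 183 183 183 183 183 183 183 183 183 183 183 183 183 183 183 183
 183 183 183 183 183 183 183 183 183 183 183 183 183 184 184 184 184 184
 184 184 184 184 184 184 184 184 184 184 184 184 184 184 184 183 181 164
 166] [ -0.013 187.538]
nose/plate edge yaw 0.2316575115518896 y at x=512 178.70762034514183
red 229 407 265 401
[(320, np.int64(266)), (344, np.int64(269)), (368, np.int64(271)), (392, np.int64(329))]
stop 400 418 288 314
230 [194 194 194 196 195 197 196 194 197 195 196 195 173 135 134]
238 [195 193 193 194 195 195 195 195 194 196 196 194 151 134 134]
246 [192 191 192 193 194 192 192 192 192 195 192 189 137 134 135]
254 [196 197 196 198 195 197 197 199 198 199 199 179 135 134 134]
262 [190 191 193 191 193 193 193 194 194 193 195 172 134 135 135]
270 [197 198 198 198 199 196 198 199 197 196 195 155 135 134 134]
278 [197 197 199 197 198 197 197 196 198 197 189 133 134 133 134]
```

View pics/w2.png

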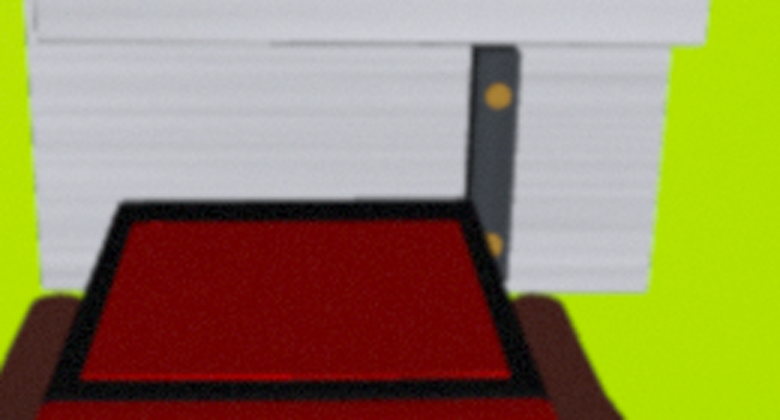

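The enlarged view shows the tile edge parallel to the plate edge (row 204). The stop's inner edge runs from (377,205) to (375.3,256.7).

```bash
python3 - <<'E'
from h import *
np.set_printoptions(precision=2,suppress=True)
D=ctrl.get_image("wrist");p=ctrl.get_obs()["ee_pos"][:2]
a=.22;U=np.array([[np.cos(a),np.sin(a)],[-np.sin(a),np.cos(a)]])
f=lambda c,z:(plane(D,c,z)[:,:2]-p)@U.T   # meter-frame offsets (x,y) from TCP
print("plate edge",f([(250,204),(440,204.5)],114))
print("stop inner",f([(377,205),(375.3,256.7)],42))
print("shelf front",f([(236,287),(430,287.3)],30))
print("shelf sides",f([(229,210),(443.5,210)],30))
u=119.8+10
print("tile top/bot",f([(262,263.7),(373,263.7)],u+12),f([(247.5,316.5),(389,316.5)],u+60))
print("expected from sides",(np.array([516.8,166.6])-p)@U.T)
E
```

```text
plate edge [[-33.84  38.61]
 [ 59.77  38.16]]
stop inner [[ 38.83  21.2 ]
 [ 39.1  -15.5 ]]
shelf front [[-61.64 -43.57]
 [ 82.62 -44.29]]
shelf sides [[-62.85  15.15]
 [ 87.49  14.79]]
tile top/bot [[-25.28  17.9 ]
 [ 23.92  17.77]] [[-24.07  17.4 ]
 [ 23.41  17.27]]
expected from sides [12.68 36.34]
```

In the tool's units: 30 mm is 1.2, 10 mm is 0.4.

Emit:
shift_gripper([
  {"xyz":[0,0,1]},
  {"xyz":[0,0,1.2]},
  {"xyz":[0,0,1]},
  {"xyz":[0,0,0.4]},
  {"xyz":[0,0,0.16]},
])

```text
t: 5.83
ee_pos: [511.4, 128.4, 74.5]
orientation: [-1.964, -2.449, 0.004]
ft_force: [0.2, -0.4, -2.8]
width: 55.9
grasp_force: 29.9
```

Emit:
shift_gripper([
  {"xyz":[0,0,0.08]},
  {},
  {},
])

```text
t: 6.08
ee_pos: [513.5, 129.4, 75.3]
orientation: [1.964, 2.451, 0.003]
ft_force: [-0.6, -0.4, -3.3]
width: 56.1
grasp_force: 29.9
```

Emit:
shift_gripper([
  {"xyz":[0,0,0.04]},
  {"xyz":[0,0,0.02]},
  {"xyz":[0,0,0.02]},
  {},
  {},
])

```text
t: 6.5
ee_pos: [512.6, 129.4, 72.4]
orientation: [1.964, 2.452, 0.0]
ft_force: [0.5, -0.5, -2.2]
width: 56.3
grasp_force: 29.9
```

In the tool's units: 0.5 mm is 0.02.

Emit:
shift_gripper([
  {"xyz":[0,0,0.02]},
  {"xyz":[0,0,0.02]},
  {},
  {},
])

```text
t: 6.83
ee_pos: [512.5, 129.3, 71.1]
orientation: [-1.964, -2.452, 0.0]
ft_force: [0.1, -0.3, -2.9]
width: 55.8
grasp_force: 29.9
```

Emit:
shift_gripper([
  {"xyz":[0,0,0.02]},
  {},
  {},
])

```text
t: 7.08
ee_pos: [512.5, 129.3, 70.9]
orientation: [1.964, 2.452, 0.0]
ft_force: [-1.9, 0.5, 2.3]
width: 56.2
grasp_force: 29.9
```

Emit:
shift_gripper([
  {"xyz":[0,0,0.02]},
  {},
  {},
])

```text
t: 7.33
ee_pos: [512.5, 129.3, 70.9]
orientation: [1.964, 2.452, 0.0]
ft_force: [-3.2, 0.1, 8.6]
width: 56.1
grasp_force: 30.0
```

Red stands on the shelf, with about 11 N of shelf contact. Now I slide it toward the stop.

In the tool's units: 2 mm is 0.08.

Emit:
shift_gripper([
  {},
  {},
  {"xyz":[0,0.08,0]},
  {"xyz":[0,0.08,0]},
  {"xyz":[0,0.08,0]},
])

```text
t: 7.75
ee_pos: [517.7, 130.5, 70.9]
orientation: [-1.964, -2.451, 0.002]
ft_force: [-5.2, -1.1, 12.0]
width: 55.7
grasp_force: 30.0
```

Emit:
shift_gripper([
  {"xyz":[0,0.06,0]},
  {"xyz":[0,0.06,0]},
  {},
])

```text
t: 8.0
ee_pos: [521.2, 131.2, 70.9]
orientation: [-1.964, -2.452, 0.001]
ft_force: [-3.5, -0.9, 8.7]
width: 55.9
grasp_force: 30.0
```

Emit:
shift_gripper([
  {"xyz":[0,0.04,0]},
  {},
  {},
])

```text
t: 8.25
ee_pos: [521.9, 131.4, 70.9]
orientation: [-1.964, -2.452, 0.001]
ft_force: [-5.2, -0.4, 10.5]
width: 56.0
grasp_force: 30.0
```

Emit:
shift_gripper([
  {"xyz":[0,0.028,0]},
  {},
  {},
])

```text
t: 8.5
ee_pos: [522.5, 131.5, 70.9]
orientation: [-1.964, -2.452, 0.001]
ft_force: [-5.3, -2.0, 10.5]
width: 56.3
grasp_force: 30.0
```

In the tool's units: 0.5 mm is 0.02.

Emit:
shift_gripper([
  {"xyz":[0,0.02,0]},
  {},
  {},
])

```text
t: 8.75
ee_pos: [523.0, 131.6, 70.9]
orientation: [-1.964, -2.451, 0.001]
ft_force: [-5.2, -0.6, 10.8]
width: 55.9
grasp_force: 30.0
```

Emit:
shift_gripper([
  {"xyz":[0,0.02,0]},
  {},
  {},
])

```text
t: 9.0
ee_pos: [523.4, 131.7, 70.9]
orientation: [-1.964, -2.451, 0.001]
ft_force: [-5.6, -2.1, 10.5]
width: 55.7
grasp_force: 30.0
```

Emit:
shift_gripper([
  {"xyz":[0,0.02,0]},
  {},
  {},
])

```text
t: 9.25
ee_pos: [523.6, 131.8, 70.9]
orientation: [-1.964, -2.451, 0.002]
ft_force: [-5.9, -1.7, 11.2]
width: 55.8
grasp_force: 29.9
```

Emit:
shift_gripper([
  {"xyz":[0,0.02,0]},
  {},
  {},
])

```text
t: 9.5
ee_pos: [523.7, 131.8, 70.9]
orientation: [-1.963, -2.451, 0.003]
ft_force: [-7.4, -1.8, 12.4]
width: 55.8
grasp_force: 29.9
```

Emit:
shift_gripper([
  {"xyz":[0,0.02,0]},
  {},
  {},
])

```text
t: 9.75
ee_pos: [523.8, 131.8, 71.0]
orientation: [-1.963, -2.45, 0.004]
ft_force: [-9.0, -2.1, 15.1]
width: 55.9
grasp_force: 29.9
```

Touched the stop (side force rising, motion stopped). Next I ease the side preload slightly and advance toward the port.

In the tool's units: -0.4 mm is -0.016, 4 mm is 0.16.

Emit:
shift_gripper([
  {"xyz":[0.04,-0.016,0]},
  {"xyz":[0.12,-0.008,0]},
  {"xyz":[0.16,0,0]},
  {"xyz":[0.16,0,0]},
  {"xyz":[0.12,0,0]},
])

```text
t: 10.17
ee_pos: [520.7, 145.4, 70.9]
orientation: [-1.964, -2.452, 0.004]
ft_force: [-5.1, -11.4, 12.8]
width: 55.6
grasp_force: 29.9
```

Emit:
shift_gripper([
  {"xyz":[0.04,0,0]},
  {"xyz":[0.04,0,0]},
  {},
  {},
])

```text
t: 10.5
ee_pos: [520.3, 147.4, 70.9]
orientation: [-1.964, -2.452, 0.004]
ft_force: [-5.3, -7.5, 13.3]
width: 56.2
grasp_force: 29.9
```

Emit:
shift_gripper([
  {"xyz":[0.028,0,0]},
  {"xyz":[0.028,0,0]},
  {},
  {},
])

```text
t: 10.83
ee_pos: [520.0, 148.7, 70.9]
orientation: [-1.964, -2.452, 0.004]
ft_force: [-5.1, -8.2, 13.5]
width: 55.7
grasp_force: 29.9
```

Emit:
shift_gripper([
  {"xyz":[0.028,0,0]},
  {},
  {},
])

```text
t: 11.08
ee_pos: [519.9, 149.3, 70.9]
orientation: [-1.964, -2.452, 0.004]
ft_force: [-4.5, -9.8, 12.7]
width: 56.1
grasp_force: 29.9
```

Emit:
shift_gripper([
  {"xyz":[0.028,0,0]},
  {},
  {},
])

```text
t: 11.33
ee_pos: [519.8, 150.0, 70.9]
orientation: [-1.964, -2.452, 0.004]
ft_force: [-6.3, -9.7, 12.1]
width: 55.9
grasp_force: 29.9
```

Emit:
shift_gripper([
  {"xyz":[0.024,0,0]},
  {},
  {},
])

```text
t: 11.58
ee_pos: [519.7, 150.6, 70.9]
orientation: [-1.964, -2.452, 0.004]
ft_force: [-5.2, -8.6, 12.6]
width: 55.7
grasp_force: 29.9
```

Emit:
shift_gripper([
  {"xyz":[0.024,0,0]},
  {},
  {},
])

```text
t: 11.83
ee_pos: [519.5, 151.0, 70.9]
orientation: [-1.964, -2.452, 0.004]
ft_force: [-4.9, -10.2, 12.7]
width: 55.7
grasp_force: 29.9
```

In the tool's units: 0.6 mm is 0.024, 0.1 mm is 0.004.

Emit:
shift_gripper([
  {"xyz":[0.024,0,0.004]},
  {},
  {},
])

```text
t: 12.08
ee_pos: [519.5, 151.3, 70.9]
orientation: [1.964, 2.452, -0.004]
ft_force: [-4.1, -12.3, 14.0]
width: 55.6
grasp_force: 30.0
```

Emit:
shift_gripper([
  {"xyz":[0.024,0,0.004]},
  {},
  {},
])

```text
t: 12.33
ee_pos: [519.4, 151.6, 70.9]
orientation: [1.964, 2.451, -0.005]
ft_force: [-4.6, -15.7, 14.2]
width: 55.8
grasp_force: 30.0
```

Emit:
shift_gripper([
  {"xyz":[0.024,0,0.004]},
  {},
  {},
])

```text
t: 12.58
ee_pos: [519.4, 151.6, 70.9]
orientation: [1.963, 2.451, -0.005]
ft_force: [-3.7, -19.1, 15.6]
width: 55.4
grasp_force: 30.0
```

Emit:
shift_gripper([
  {},
  {},
  {},
  {},
  {},
])

```text
t: 13.0
ee_pos: [519.4, 151.6, 70.8]
orientation: [1.963, 2.451, -0.005]
ft_force: [-4.5, -19.1, 15.6]
width: 56.0
grasp_force: 30.0
```

```bash
python3 - <<'E'
from h import *
a=ctrl.get_image("side")["img"][100:200,210:343];b=ctrl.get_image("wrist")["img"][190:430,200:520]
cv2.imwrite("pics/f.png",np.hstack([cv2.resize(a,(400,300)),cv2.resize(b,(400,300))])[:,:,::-1])
E
```

```text
(no output)
```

View pics/f.png

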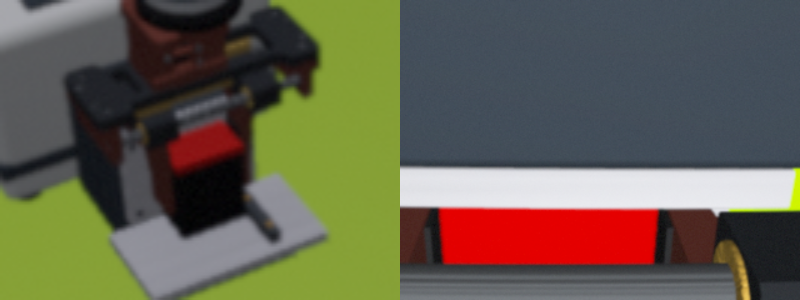

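Left (side view): red stands on the shelf against the stop at (250,215). Right (wrist view): the red top meets the plate edge with no visible gap, square along row 208. The forces are steady, so I hand it in.

```bash
python3 -c "
from workcell import ctrl
print(ctrl.close_job())"
```

```text
the job is handed in; nothing more can be done
None
```

I handed the job in at about 13 s of the 58 s, with the arm still holding the red standard square against the port plate, at the side stop and down on the shelf. At the wrist that was about 19 N toward the plate, part of it friction, and about 18 N down including the standard's weight; no verdict came back.

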